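# Click the bush carousel round and take out the brass bush

### The arm

A 6-joint arm with a two-finger parallel gripper is mounted at the origin on the work surface; the furniture and walls round the work are solid. World frame = base frame: x ahead of the robot, y to its left, z up, the work surface at z = 0. Lengths are in mm, angles in rad, forces in N, time in s.
With the tool pointing down it reaches from about 350 to 875 mm from the base axis. Payload 4.2 kg.
Tool frame: the origin (TCP) lies midway between the tips of the shut fingers; the grasp point (between the pads) lies 19 mm behind it (arm.grip_point_offset is the distance from the TCP to the grasp point, in mm); z points along the fingers, x is the direction in which the jaws open and shut, and the axes are right-handed (so a half turn about z gives the same grasp; the last joint's range is limited). The gripper opens to 85 mm and grips with 20 to 120 N. Pads are 22 mm wide; open, the fingers measure 114 mm over their backs; the gripper's body (76 mm by 85 mm) begins 54 mm behind the grasp point. The pads swing forward as they close: fully open they stand 13 mm farther back than shut.
Start: joints at [-0.884, 0.385, 0.008, 0, -1.194, -0.259], TCP at [259.306, -568.647, 231.312] pointing down, gripper open.
Joint ranges: [-3.14, 3.14], [-1.21, 2.06], [-1.07, 1.41], [-3.16, 2.05], [-2.99, -0.16], [-3.1, 3.1]. Speed limits (rad/s): [2.79, 2.79, 3.14, 3.14, 3.14, 3.14].

### API

Orientations are given as a unit quaternion [x, y, z, w].
In Python, from bench import arm gives the robot as it stands.
- The arm moves only by the tool move_arm, never from a script. Its argument "targets" is a list of rows, each a list of 7 numbers: the shift along the tool's x, y, z in cm, then the turn, a rotation vector about the tool's x, y, z in degrees, then the closure in counts, from 0 (fully open) to 255 (shut). In form: [[x, y, z, wx, wy, wz, grip], ...]. A call has 1 to 20 rows; each row is the pose to reach, as a shift and turn from the pose commanded when the call began, along the tool's axes at that moment; what a row does not reach only later rows make up. A row lasts 1/8 s, in which the tool goes at most 62.5 mm and 10.7 degrees, less where a joint would pass 70% of its speed; a pose out of reach is approached as far as the arm can. A call with a gripper value outside its range is refused whole. The fingers move at their own pace and stop on an object; the grip force is fixed at half the most. Time passes only in rows, so rows that repeat a pose let the fingers close. It gives the time, the measured TCP pose, the force and the opening at its end, in the units of the state.
- arm.read_state(): the state, without advancing time (a new reading comes with each control period).
- arm.get_image(name): name is "scene" or "side" or "wrist"; returns (picture, depth): 420x560x3 uint8, blue, green, red; 420x560 float32, mm along the optical axis (not along the pixel's ray), 0 where there is no reading.
- arm.camera_params(name): a dict with "mtx" (3x3 intrinsics, pixels), "world_to_cam" (4x4, takes a point from world to camera coordinates); the wrist camera has in their place "mount" (4x4, takes a point from camera to tool coordinates, whose origin is the TCP and whose axes are the tool frame's). Camera axes: x right, y down, z forward; pixel columns grow to the right and rows downward; lengths in mm; the calibration is good to about 2 mm. A picture is of the moment at which its call begins: read the wrist's pose just before it. camera_params takes no time and is no camera call.
- arm.job_done(): hands the job in, once; it reports no verdict.
Trained networks look in the newest picture that a camera, given by its name, has taken for a name from the list of things; names that differ only in an ending like _2 or _b are one class to them, and where a whole thing is asked for, a point or a joint stands for the part that bears it (a point fixed in the world has none). Each returns a list of dicts, best first, with "score" (0 to 1); they miss things now and then, are a little off and sometimes report something else, mostly with a low value. They report only what shows in the picture. A call takes as long as a camera call.
- arm.search_frame(thing, camera): "bbox" ([left, top, right, bottom] in pixels, round what is visible of it).
- arm.tip_of(thing, camera): "uv" ([column, row] in pixels: a listed point, or the origin of a listed thing).
The state is a dict: "clock": time; "joints": joint angles; "joint_vel": joint speeds; "joint_efforts": joint torques, N m; "position": TCP position; "ee_rot": TCP orientation; "contact_force": force on the tool from outside, world axes, zero at the start; "wrist_torque": the same for the moment, N m; "gripper_width": finger opening in mm.
Only numpy, scipy, OpenCV 4.12 (cv2) and the standard library are available. Lean on these libraries where they do the work, as an engineer would, in place of code of your own. Each camera call takes 0.05 s, during which the arm holds its last target.

### The job

The brass guide bush stands in the click-stop carousel under the sloping clear cover, two or four clicks before the round port: count its places, then push the red bar knob clockwise exactly that many clicks, without forcing it or running past. Lift the bush out through the port and set it down upright in the wooden tray; leave the steel bushes in the carousel and do not disturb the tape measure, jar or sanding block.

Things in the scene. Friction and masses are not known exactly. Their poses are not given: they have to be found in the camera images.
- console: Blue sheet-steel case fixed on the bench, 273 mm long (x), 236 mm wide (y), 72 mm high at the front (towards the robot), 139 mm at the back, with a low steel carrying handle there. Origin under the middle of its width, 126 mm behind its front, x to its back. Its top is the deck: a 4 mm clear cover, sloping up to the back at 15 degrees, with an aluminium rim 2 mm proud. Working square to the deck means tilting the tool 15 degrees. Pushing on it with over 45 N is forcing it.
- knob_axis (a point): Point where the carousel's upright-to-the-deck axis passes the cover's outer face. Axes fixed to the deck: z square out of the cover, x up the slope to the back, y to the left. The knob stands here: black round skirt 34 mm across, up to 6 mm above the cover, and on it a red bar 72 x 14 mm, 6 to 33 mm above the cover. At the start the bar lies along this x axis, pointer line to the port.
- knob_top (a point): Fixed point on the carousel's axis at the height of the red bar's top, 33 mm above the cover; axes as knob_axis. Knob and carousel are one piece. Clockwise is seen from above: the bar's end nearest the robot first goes left (+y). Starting place: at an end stop, so it cannot turn anticlockwise from there; clockwise there are five clicks of 60 degrees to the other stop.
- click_wheel (a point): Inside the case on the axis, 82 mm below the cover's outer face, axes as knob_axis: six-lobed wheel with a spring ball, one click per cup. Leaving a place takes about 0.32 N m (some 11 N pushed 28 mm from the axis); resistance falls to nothing half-way (30 degrees); 5 to 15 degrees further it jumps ahead of the pusher and stops by itself in the next place. It stays where it clicks in.
- port (a point): Centre of the round port, 90 mm in diameter, in the cover's outer face, 88 mm up the slope (+x) from knob_axis; same axes. Seen by a finger going in square to the deck it is 4 mm thick; the knob's bar never comes nearer than 7 mm to its edge.
- port_cup (a point): Centre of the cup floor under the port, 56 mm below the cover's outer face, axes as knob_axis. The carousel is a disc with six such cups, 88 mm from the axis, 60 degrees apart, each 35 mm wide inside and 10 mm deep with a 3 mm wall. The cup under the port is empty at the start.
- brass_bush_mid (a point): Centre of the brass guide bush, half-way up; z is its axis. 46 mm tall: body 22 mm in diameter, foot flange 32 mm in diameter and 8 mm high. It stands loose in its cup, its top 6 mm under the cover, its centre 33 mm below the cover's outer face. In the knob_axis frame it starts at x -44 mm and y +76 mm (left: two clicks from the port) or y -76 mm (right: four clicks). 0.06 to 0.13 kg.
- tray_floor (a point): Centre of the floor (7 mm above the bench) of an open plywood tray fixed on the bench: 160 mm (x) by 110 mm (y) outside, 22 mm high, walls 7 mm thick, grey floor. z up.
- steel_bush_a_mid (a point): Centre of a steel guide bush of the same shape and size as the brass one, in another cup of the carousel.
- steel_bush_b_mid (a point): Centre of a steel guide bush of the same shape and size as the brass one, in another cup of the carousel.
- steel_bush_c_mid (a point): Centre of a steel guide bush of the same shape and size as the brass one, in another cup of the carousel.
- brass_bush: The brass guide bush; origin at the centre of its underside.
- tape_measure: Yellow tape measure, 35 x 84 x 69 mm, loose on the bench right of the console; origin at the centre of its underside. A bystander.
- jar: Jar of screws with a green lid, 62 mm in diameter, 88 mm high, loose on the bench behind the organiser; origin at the centre of its underside. A bystander.
- sanding: Brown sanding block, 60 x 100 x 31 mm, loose on the bench between console and jar; origin at the centre of its underside. A bystander.

How it is judged (in metres and radians):
On the way, in this order (a step that is already met when the one before it is completed fails the run):
1. the brass bush has been clicked round to the port and rests in its cup under the middle of it (within 7 mm), not touched by the fingers (x of brass_bush_mid in the frame of port between -0.007 and 0.007 m and y of brass_bush_mid in the frame of port between -0.007 and 0.007 m and z of brass_bush_mid in the frame of port between -0.05 and -0.02 m and linear speed of brass_bush below 0.03 m/s and not (contact force between the fingers and brass_bush above 0.3 N)), for 0.3 s.
2. the brass bush, in the fingers, is lifted clear of the cover through the port (z of brass_bush_mid in the frame of port above 0.03 m and x of brass_bush_mid in the frame of port between -0.06 and 0.06 m and y of brass_bush_mid in the frame of port between -0.06 and 0.06 m and contact force between the fingers and brass_bush above 0.3 N), for 0.05 s.
3. the brass bush is set down in the tray: still held, its foot within 6 mm of the tray floor (x of brass_bush_mid in the frame of tray_floor between -0.065 and 0.065 m and y of brass_bush_mid in the frame of tray_floor between -0.04 and 0.04 m and z of brass_bush_mid in the frame of tray_floor below 0.029 m and contact force between the fingers and brass_bush above 0.3 N), for 0.05 s.
At the end, for the whole second after the job is handed in: The brass bush stands upright (within 0.15 rad) on the floor of the wooden tray, wholly inside its walls, released and at rest; all three steel bushes are still in the carousel under the cover (x of brass_bush_mid in the frame of tray_floor between -0.062 and 0.062 m and y of brass_bush_mid in the frame of tray_floor between -0.037 and 0.037 m and z of brass_bush_mid in the frame of tray_floor between 0.018 and 0.028 m and angle between brass_bush_mid's own z axis and vertical below 0.15 rad and linear speed of brass_bush below 0.02 m/s and not (contact force between the fingers and brass_bush above 0.3 N) and z of each of steel_bush_a_mid, steel_bush_b_mid, steel_bush_c_mid in the frame of knob_axis below -0.02 m); the robot touches nothing.
It fails at once if the brass bush is carried past the port (more than half a click too far) (y of brass_bush_mid in the frame of port between -0.12 and -0.046 m and x of brass_bush_mid in the frame of port between -0.085 and 0.03 m and z of brass_bush_mid in the frame of port between -0.06 and -0.02 m).
It fails at once if the robot forces the console: more than 45 N (contact force between any of the fingers, the arm and console above 45 N).
It fails at once if a steel bush is lifted out of its cup (z of any of steel_bush_a_mid, steel_bush_b_mid, steel_bush_c_mid in the frame of knob_axis above -0.012 m).
It fails at once if the tape measure, jar or sanding block is moved more than 30 mm (distance of any of tape_measure, jar, sanding from where it was at the start of the episode above 0.03 m).
It also fails if it takes over 67 s, if anything falls off the work surface, if the arm or the gripper's body presses on something with over 40 N, if the wrist force passes 120 N, or if a joint passes its speed limit or range.

## Working session

There is one attempt and no reset: what is moved stays moved. The work goes in short steps, Python scripts to look and compute and a tool call to move; the robot and the scene stay as the last step left them, time stands still between calls to the robot, and variables do not carry over. Pictures are saved under pics/ and viewed, and the job is handed in when it is done.

Besides the shell and the picture viewer there is one more tool, called after ">>>" as a command line: name --pt "numbers of a row" for each row, then --argument value for the rest. move_arm: Moves the arm, as the interface text tells. Its arguments: {"type":"object","properties":{"targets":{"type":"array","items":{"type":"array","items":{"type":"number"}}}},"required":["targets"]}

```bash
ls; mkdir -p pics
python3 - <<'E'
from bench import arm
import cv2,numpy as np
print(arm.read_state())
for n in ["scene","side"]:
    p,d=arm.get_image(n); cv2.imwrite(f"pics/{n}0.png",p); np.save(f"{n}0.npy",d)
    print(n,arm.camera_params(n))
    for t in ["knob_top","knob_axis","port","brass_bush_mid","tray_floor","console"]:
        print(t,arm.tip_of(t,n)[:2])
print(arm.camera_params("wrist"))
E
```

```text
pics
{'clock': 0.0, 'joints': array([-8.84374925e-01,  3.85572942e-01,  6.59769271e-03, -4.89454171e-04,
       -1.19398886e+00, -2.58614071e-01]), 'joint_vel': array([-7.31628575e-04,  2.93296400e-04,  1.18128992e-05, -2.04748529e-04,
       -7.56925570e-05,  2.14937871e-03]), 'joint_efforts': array([-4.87239158e-04, -3.92290485e+01,  1.88401812e+01,  4.18618530e+00,
       -4.72882530e-03,  4.77397194e-06]), 'position': array([ 259.0735557 , -568.12570227,  230.2020963 ]), 'ee_rot': array([ 5.40965277e-01,  8.41044198e-01,  5.50040211e-04, -9.61258927e-04]), 'contact_force': array([ 0.15719381,  0.44210528, -0.86049992]), 'wrist_torque': array([ 0.00844586,  0.03071197, -0.0234082 ]), 'gripper_width': 85.46462091481986}
scene {'mtx': array([[438.59477223,   0.        , 279.15338687],
       [  0.        , 438.59477223, 209.99157734],
       [  0.        ,   0.        ,   1.        ]]), 'world_to_cam': array([[-8.52353410e-01, -5.22966004e-01,  4.72276175e-04,
         4.17465759e+02],
       [-3.52682479e-01,  5.74150421e-01, -7.38895367e-01,
         3.00865588e+02],
       [ 3.86
[... 1095 characters left out ...]
, 218.3], 'score': 0.22}]
port [{'uv': [264.6, 173.3], 'score': 0.96}]
brass_bush_mid []
tray_floor [{'uv': [287.3, 353.3], 'score': 0.65}]
console [{'uv': [294.1, 216.8], 'score': 0.7}]
{'mtx': array([[311.68299407,   0.        , 283.88840543],
       [  0.        , 311.68299407, 207.69998858],
       [  0.        ,   0.        ,   1.        ]]), 'mount': array([[ 9.99999734e-01, -3.92119245e-04, -6.14881502e-04,
        -4.78171278e-01],
       [ 5.60745185e-04,  9.52502201e-01,  3.04531184e-01,
        -7.69859902e+01],
       [ 4.66263446e-04, -3.04531448e-01,  9.52502168e-01,
        -1.44198848e+02],
       [ 0.00000000e+00,  0.00000000e+00,  0.00000000e+00,
         1.00000000e+00]])}
```

View pics/scene0.png

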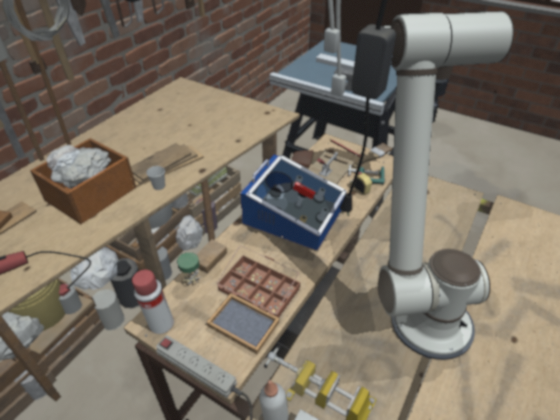

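View pics/side0.png

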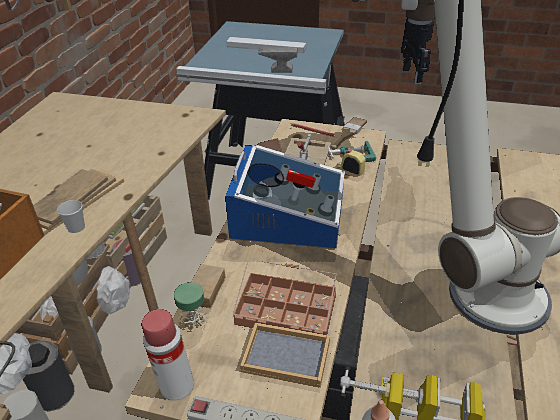

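The tray is at the front (side px 287,353) and the console is mid-picture (side px 290,200), with the red knob at about 301,180. Next I triangulate and zoom in.

```bash
cat > h.py <<'E'
from bench import arm
import cv2,numpy as np
from scipy.spatial.transform import Rotation as R
def proj(n,P):
    c=arm.camera_params(n);P=np.atleast_2d(P)
    if n=="wrist":
        s=arm.read_state();T=np.eye(4);T[:3,:3]=R.from_quat(s["ee_rot"]).as_matrix();T[:3,3]=s["position"]
        W=np.linalg.inv(T@c["mount"])
    else: W=c["world_to_cam"]
    q=(W[:3,:3]@P.T).T+W[:3,3]; q=(c["mtx"]@q.T).T; return q[:,:2]/q[:,2:]
def ray(n,uv):
    c=arm.camera_params(n)
    if n=="wrist":
        s=arm.read_state();T=np.eye(4);T[:3,:3]=R.from_quat(s["ee_rot"]).as_matrix();T[:3,3]=s["position"]
        W=T@c["mount"]
    else: W=np.linalg.inv(c["world_to_cam"])
    d=W[:3,:3]@np.linalg.inv(c["mtx"])@np.array([uv[0],uv[1],1.]); return W[:3,3],d
def unproj(n,uv,z):
    o,d=ray(n,uv); return o+d*z
def tri(obs):
    A=np.zeros((3,3));b=np.zeros(3)
    for n,uv in obs:
        o,d=ray(n,uv);d=d/np.linalg.norm(d);M=np.eye(3)-np.outer(d,d);A+=M;b+=M@o
    return np.linalg.solve(A,b)
def onz(n,uv,z):
    o,d=ray(n,uv);return o+d*(z-o[2])/d[2]
E
python3 - <<'E'
from h import *
for t,a,b in [("kt",(304.2,185.9),(301.8,175)),("ka",(300.4,197),(297.1,184.5)),("port",(281.4,179.4),(264.6,173.3)),("tray",(243.7,323.5),(287.3,353.3)),("console",(295.9,215.9),(294.1,216.8))]:
    print(t,tri([("scene",a),("side",b)]).round(1))
print(onz("side",(287.3,353.3),7),onz("scene",(243.7,323.5),7))
p=cv2.imread("pics/side0.png");c=p[140:250,220:350];cv2.imwrite("pics/c1.png",cv2.resize(c,None,fx=6,fy=5.4,interpolation=3))
E
```

```text
kt [ 494.4 -160.4  144.7]
ka [ 499.3 -142.9  118.7]
port [ 600.4 -194.9  107.4]
tray [425.3 285.2  19.5]
console [ 509.6 -140.5   23. ]
[428.159615   275.24788382   7.        ] [429.80027676 279.77053367   7.        ]
```

View pics/c1.png

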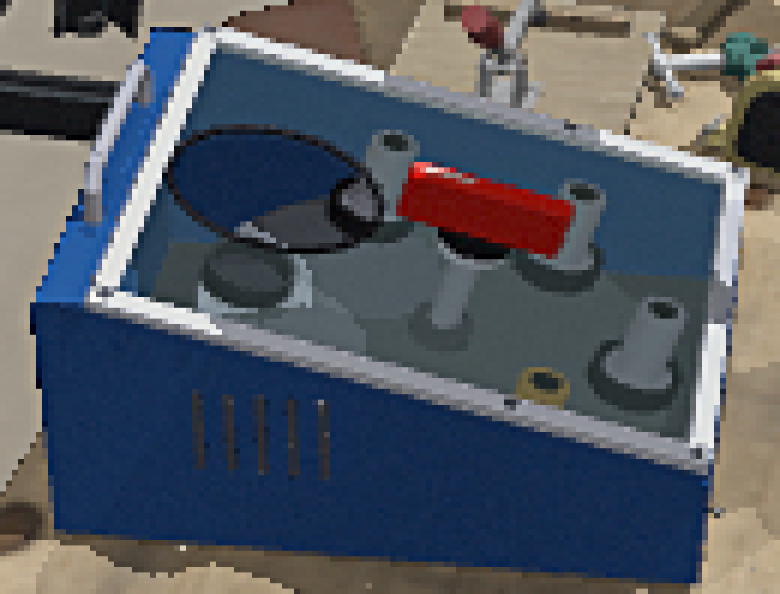

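Brass bush (crop 545,385) is at the left-front. The empty cup is left-back, and the steel bushes are at front, right-front and right-back. That makes **two clicks**. I'll move above the console for a wrist view.

>>> move_arm --pt "0 0 -8 0 0 0 0" --pt "4 6 -9 0 0 0 0" --pt "8 12 -9 0 0 0 0" --pt "11 17 -9 0 0 0 0" --pt "14 22 -9 0 0 0 0" --pt "18 27 -9 0 0 0 0" --pt "22 32 -9 0 0 0 0" --pt "25.5 36 -9 0 0 0 0" --pt "25.5 36 -9 0 0 0 0" --pt "25.5 36 -9 0 0 0 0"

```text
clock: 1.95
position: [481.2, -186.9, 321.4]
ee_rot: [0.54, 0.841, -0.0, 0.0]
contact_force: [0.3, 0.2, -1.0]
gripper_width: 85.8
```

Run:
```python
from h import *
s=arm.read_state();print(s["position"],s["joints"],s["ee_rot"],s["clock"])
p,d=arm.get_image("wrist"); cv2.imwrite("pics/w1.png",p);np.save("w1.npy",d)
for t in ["knob_top","knob_axis","port","brass_bush_mid","steel_bush_a_mid","port_cup"]: print(t,arm.tip_of(t,"wrist")[:4])
```

```text
[ 481.18283869 -186.86202869  321.39133818] [-5.55797239e-02  1.44205937e-01 -9.65396193e-02  1.49574652e-04
 -1.33005369e+00 -1.08599993e+00] [ 5.40281831e-01  8.41484128e-01 -6.39218596e-05  3.45155230e-05] 1.95
knob_top [{'uv': [296.3, 203.9], 'score': 0.81}]
knob_axis [{'uv': [291.2, 201.4], 'score': 0.81}]
port [{'uv': [267.0, 269.9], 'score': 0.57}]
brass_bush_mid []
steel_bush_a_mid []
port_cup [{'uv': [268.1, 260.2], 'score': 0.62}, {'uv': [150.7, 37.0], 'score': 0.51}]
```

View pics/w1.png

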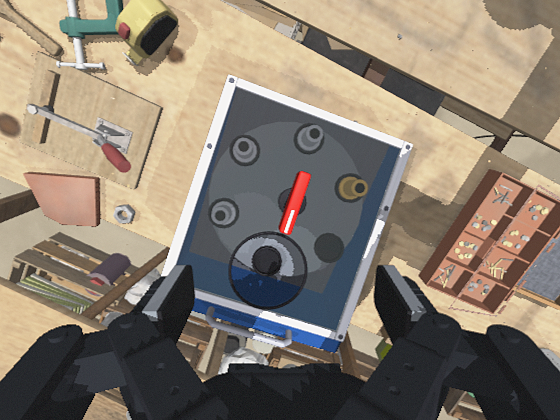

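The wrist view confirms it. Looking from the far side, brass is at (352,188) on the robot's left-front, the empty cup is at (329,247), the port is centred at about (267,270), and the knob is at (296,203). Next: precise pose from corners, depth and port ring.

Run:
```python
from h import *
p=cv2.imread("pics/w1.png");d=np.load("w1.npy")
cv2.imwrite("pics/w1c.png",cv2.resize(p[65:355,150:420],None,fx=2.06,fy=2.06,interpolation=3)[:600])
for uv in [(231,82),(320,112),(405,147),(197,180),(375,245),(252,310),(340,200),(300,190),(287,225),(210,60),(267,270),(267,255),(329,247)]:
    z=float(np.median(d[uv[1]-1:uv[1]+2,uv[0]-1:uv[0]+2]));print(uv,z,unproj("wrist",uv,z).round(1))
```

```text
(231, 82) 356.7450866699219 [ 409.9 -287.5   81.9]
(320, 112) 367.7975769042969 [ 397.3 -180.    80.8]
(405, 147) 379.2718200683594 [391.1 -67.7  81.7]
(197, 180) 360.66387939453125 [ 524.5 -279.5  112.3]
(375, 245) 384.2044982910156 [510.9 -51.9 113.5]
(252, 310) 375.903076171875 [ 638.  -159.9  145. ]
(340, 200) 379.01263427734375 [ 479.7 -114.5  101.6]
(300, 190) 340.55120849609375 [ 481.2 -169.4  135.2]
(287, 225) 341.17242431640625 [ 520.5 -167.2  146.3]
(210, 60) 424.5276794433594 [ 3.956e+02 -3.381e+02 -1.000e-01]
(267, 270) 432.4820861816406 [ 615.5 -153.6   79.9]
(267, 255) 432.2017822265625 [ 597.3 -161.8   73.8]
(329, 247) 381.5205383300781 [ 535.6 -103.4  116.7]
```

View pics/w1c.png

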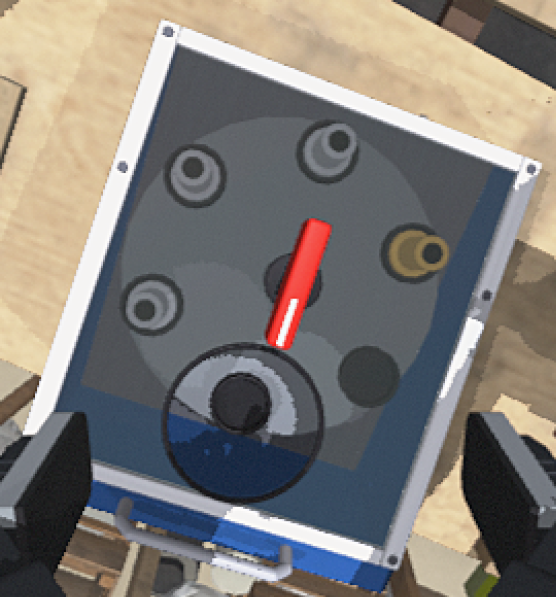

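```bash
cat > deck.py <<'E'
from h import *
def cloud(d):
    c=arm.camera_params("wrist");s=arm.read_state();T=np.eye(4);T[:3,:3]=R.from_quat(s["ee_rot"]).as_matrix();T[:3,3]=s["position"];W=T@c["mount"]
    v,u=np.mgrid[:420,:560];K=np.linalg.inv(c["mtx"])
    q=np.stack([u,v,np.ones_like(u)],-1)@K.T*d[...,None]
    return q@W[:3,:3].T+W[:3,3]
E
python3 - <<'E'
from deck import *
d=np.load("w1.npy").astype(float);P=cloud(d);p=cv2.imread("pics/w1.png")
hsv=cv2.cvtColor(p,cv2.COLOR_BGR2HSV)
# cover plane: sample points within polygon interior
poly=np.array([[240,95],[395,152],[335,320],[190,265]]);m=np.zeros(d.shape,np.uint8);cv2.fillPoly(m,[poly],1)
X=P[m>0];X=X[d[m>0]>0]
inl=np.ones(len(X),bool)
for t in [30,15,6,3,2,1.5,1.5]:
    A=np.c_[X[inl][:,:2],np.ones(inl.sum())];co=np.linalg.lstsq(A,X[inl][:,2],rcond=None)[0]
    r=(X[:,2]-np.c_[X[:,:2],np.ones(len(X))]@co);inl=abs(r)<t
n=np.array([-co[0],-co[1],1]);n/=np.linalg.norm(n)
print("plane",co,"tilt",np.degrees(np.arccos(n[2])),inl.mean(),r[inl].std())
yaw=np.degrees(np.arctan2(co[1],co[0]));print("uphill yaw",yaw)
H=(P-np.array([0,0,co[2]]))@n
# frame
ex=np.array([n[2]*co[0],n[2]*co[1],0]);ex=np.array([co[0],co[1],co[0]**2+co[1]**2]);ex/=np.linalg.norm(ex);ey=np.cross(n,ex)
# bar
bm=(H>29)&(H<37)&(m>0)
B=P[bm];print("bar n",bm.sum(),"H",np.median(H[bm]))
b2=np.c_[B@ex,B@ey].astype(np.float32)
rc=cv2.minAreaRect(b2);print(rc)
c=rc[0];ctr=c[0]*ex+c[1]*ey+n*(np.median(H[bm])+np.array([0,0,co[2]])@n);print("knob top",ctr.round(1), "axis",(ctr-n*np.median(H[bm])).round(1))
bx=cv2.boxPoints(rc);e=[bx[1]-bx[0],bx[2]-bx[1]];e=max(e,key=np.linalg.norm);w=e[0]*ex+e[1]*ey;print("bar yaw",np.degrees(np.arctan2(w[1],w[0])))
# rim
rm=(H>1)&(H<3.2);
# port: hole mask
hm=((H<-12)&(m>0)).astype(np.uint8)
k,lab,st,ce=cv2.connectedComponentsWithStats(hm);print(st[1:][:6],ce[1:][:6])
i=1+np.argmax(st[1:,4]);cn=max(cv2.findContours((lab==i).astype(np.uint8),0,1)[0],key=len)[:,0].astype(float)
# intersect rays w/ cover plane
pts=[]
for uv in cn:
    o,dd=ray("wrist",uv);t=((np.array([0,0,co[2]])-o)@n)/(dd@n);pts.append(o+t*dd)
pts=np.array(pts);q=np.c_[pts@ex,pts@ey]
from scipy.optimize import least_squares
f=least_squares(lambda a:np.hypot(q[:,0]-a[0],q[:,1]-a[1])-a[2],[*q.mean(0),45],loss='soft_l1')
a=f.x;pc=a[0]*ex+a[1]*ey+n*(np.array([0,0,co[2]])@n);print("port",pc.round(1),"r",a[2],np.abs(f.fun).max())
v=pc-(ctr-n*np.median(H[bm]));print("knob->port",v.round(1),np.linalg.norm(v),np.degrees(np.arctan2(v[1],v[0])))
E
```

```text
plane [ 2.67594418e-01  2.16861046e-02 -2.41459484e+01] tilt 15.027929011229817 0.7768153400160664 0.6819804796252775
uphill yaw 4.633178822492263
bar n 810 H 32.769189274883956
((499.9503479003906, -208.76113891601562), (14.027667045593262, 71.48999786376953), 89.94996643066406)
knob top [ 495.7 -169.3  138.8] axis [ 504.2 -168.6  107.1]
bar yaw 4.58136495951552
[[ 231  234   73   67 3610]] [[268.58421053 266.08282548]]
port [ 586.3 -161.7  129.2] r 41.97220737173665 12.09133828890451
knob->port [82.1  6.8 22.1] 85.2978636393307 4.7624873208798375
```

Plane fit: tilt 15.0°, yaw 4.6°, bar 14.0×71.5 mm, and the knob→port direction agrees. Now I plan a hover with jaws opened to about 50 mm as a two-finger fork, 60° behind the bar. That turns it as a pure couple with no gripping.

```bash
cat >> deck.py <<'E'
psi=np.radians(4.65);th=np.radians(15)
ex=np.array([np.cos(th)*np.cos(psi),np.cos(th)*np.sin(psi),np.sin(th)])
n=np.array([-np.sin(th)*np.cos(psi),-np.sin(th)*np.sin(psi),np.cos(th)]);ey=np.cross(n,ex)
KA=np.array([504.2,-168.6,107.1])
def toolR(deg): # tool x at deck angle deg, z=-n
    a=np.radians(deg);x=np.cos(a)*ex+np.sin(a)*ey;z=-n;return np.c_[x,np.cross(z,x),z]
def deckp(x,y,z): return KA+x*ex+y*ey+z*n
def go(pos,Rt,s=None):
    s=s or arm.read_state();R0=R.from_quat(s["ee_rot"]).as_matrix()
    sh=R0.T@(pos-s["position"]);rv=R.from_matrix(R0.T@Rt).as_rotvec(degrees=True)
    return (sh/10).round(2),rv.round(1),round(float(np.linalg.norm(rv)),1)
def indeck(p): return np.array([(p-KA)@ex,(p-KA)@ey,(p-KA)@n]).round(1)
E
python3 -c "
from deck import *
print(go(deckp(0,0,110),toolR(240)))"
```

```text
(array([ 1.78,  0.27, 10.8 ]), array([  -1.7,  -18.7, -129.3]), 130.7)
```

>>> move_arm --pt "0.2 0 0 -0.1 -1.4 -9.9 105" --pt "0.4 0.1 0 -0.3 -2.8 -19.8 105" --pt "0.6 0.1 1 -0.4 -4.3 -29.7 105" --pt "0.8 0.1 2 -0.5 -5.7 -39.6 105" --pt "1.0 0.1 3 -0.6 -7.1 -49.5 105" --pt "1.2 0.2 4 -0.8 -8.6 -59.4 105" --pt "1.3 0.2 5 -0.9 -10 -69.3 105" --pt "1.4 0.2 6 -1 -11.4 -79.2 105" --pt "1.5 0.2 7 -1.2 -12.9 -89.1 105" --pt "1.6 0.25 8 -1.3 -14.3 -99 105" --pt "1.7 0.25 9 -1.4 -15.7 -108.9 105" --pt "1.75 0.27 10 -1.5 -17.1 -118.8 105" --pt "1.78 0.27 10.8 -1.7 -18.7 -129.3 105" --pt "1.78 0.27 10.8 -1.7 -18.7 -129.3 105" --pt "1.78 0.27 10.8 -1.7 -18.7 -129.3 105"

```text
clock: 4.18
position: [476.3, -170.4, 213.8]
ee_rot: [-0.529, 0.838, -0.061, 0.116]
contact_force: [0.2, 0.0, 0.2]
gripper_width: 50.0
```

Run:
```python
from deck import *
s=arm.read_state();print(indeck(s["position"]),s["joints"].round(3),s["gripper_width"],s["clock"],s["contact_force"])
p,d=arm.get_image("wrist"); cv2.imwrite("pics/w2.png",p)
print(go(deckp(0,0,10),toolR(240)))
print(arm.tip_of("knob_top","wrist"),proj("wrist",deckp(0,0,33)),proj("wrist",deckp(36,0,33)),proj("wrist",deckp(-36,0,33)))
```

```text
[  0.6   0.5 110.3] [-0.042  0.085 -0.453 -0.045 -0.773  1.197] 49.999123410258996 4.175 [0.23720992 0.00592243 0.21095708]
(array([ 0.09,  0.03, 10.03]), array([-0. ,  0. , -0.1]), 0.1)
[{'uv': [283.4, 220.5], 'score': 0.73}] [[286.09473031 219.04429612]] [[261.24959826 178.45203538]] [[309.01848925 256.49739552]]
```

View pics/w2.png

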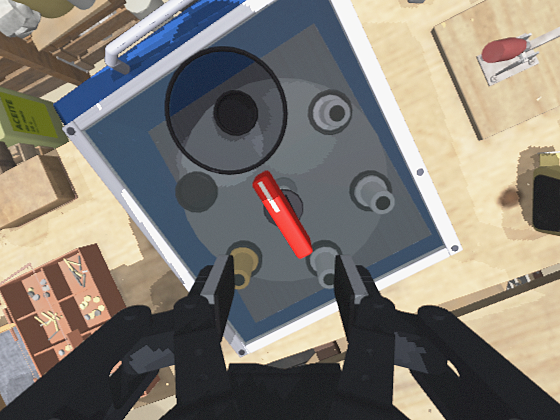

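Fork is above the knob, with the red bar seen from (265,175) to (306,255). I'll re-measure its centre from this closer view.

```bash
cat >> deck.py <<'E'
def bar():
    p,d=arm.get_image("wrist");P=cloud(d.astype(float));hsv=cv2.cvtColor(p,cv2.COLOR_BGR2HSV)
    q=P-KA;X=np.stack([q@ex,q@ey,q@n],-1)
    m=(np.hypot(X[...,0],X[...,1])<45)&(X[...,2]>27)&(X[...,2]<38)&(d>0)
    m2=(np.hypot(X[...,0],X[...,1])<80)&(abs(X[...,2])<6)&(d>0)
    rc=cv2.minAreaRect(X[m][:,:2].astype(np.float32));bx=cv2.boxPoints(rc);e=max([bx[1]-bx[0],bx[2]-bx[1]],key=np.linalg.norm)
    a=np.degrees(np.arctan2(e[1],e[0]))
    return p,d,dict(n=int(m.sum()),h=float(np.median(X[m][:,2])),cov=float(np.median(X[m2][:,2])),c=np.round(rc[0],1),size=np.round(rc[1],1),ang=round(float(a)%180,1))
E
python3 -c "
from deck import *
print(bar()[2])"
```

```text
{'n': 1671, 'h': 32.59343625006189, 'cov': -0.1063731343467276, 'c': array([1.4, 2.2]), 'size': array([71.2, 14.3]), 'ang': 0.1}
```

```bash
cat >> deck.py <<'E'
KA=KA+0.2*ex+1.4*ey
E
python3 -c "
from deck import *
s=arm.read_state();print(indeck(s['position']),go(deckp(0,0,10),toolR(240)))"
```

```text
[  0.5  -0.5 110.2] (array([-1.000e-02,  7.000e-02,  1.002e+01]), array([-0.,  0., -0.]), 0.0)
```

>>> move_arm --pt "0 0.07 3 0 0 0 105" --pt "0 0.07 6 0 0 0 105" --pt "0 0.07 8 0 0 0 105" --pt "0 0.07 9 0 0 0 105" --pt "0 0.07 10 0 0 0 105" --pt "0 0.07 10 0 0 0 105" --pt "0 0.07 10 0 0 0 105"

```text
clock: 5.2
position: [501.7, -167.5, 117.2]
ee_rot: [-0.531, 0.837, -0.061, 0.116]
contact_force: [0.4, -0.1, 0.3]
gripper_width: 50.2
```

Run:
```python
from deck import *
s=arm.read_state();print(indeck(s["position"]),s["contact_force"],s["wrist_torque"],s["gripper_width"])
p,d,b=bar();print(b);cv2.imwrite("pics/w3.png",p)
```

```text
[ 0.1 -0.1 10.4] [ 0.44663154 -0.10408772  0.31344062] [-0.04759682  0.47647748 -0.02749028] 50.160011323822864
{'n': 5599, 'h': 32.71958349206457, 'cov': 0.03252453098328567, 'c': array([3.2, 2.2]), 'size': array([70.8, 49.5]), 'ang': 34.9}
```

View pics/w3.png

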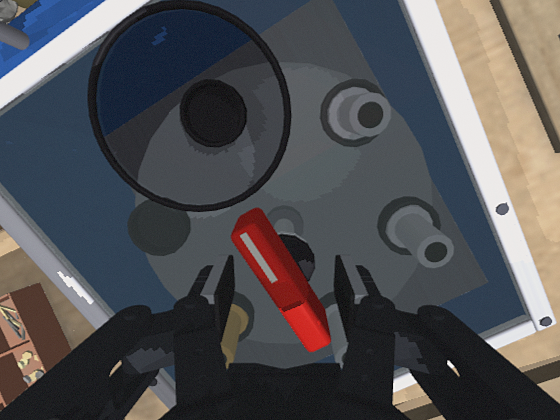

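Fork straddles the bar without contact (bar from 250,215 to 318,345). Turning clockwise slowly to about the first jump.

>>> move_arm --pt "0 0 0 0 0 5 105" --pt "0 0 0 0 0 10 105" --pt "0 0 0 0 0 15 105" --pt "0 0 0 0 0 19 105" --pt "0 0 0 0 0 23 105" --pt "0 0 0 0 0 27 105" --pt "0 0 0 0 0 30 105" --pt "0 0 0 0 0 30 105"

```text
clock: 6.25
position: [501.2, -166.9, 117.1]
ee_rot: [-0.296, 0.946, -0.028, 0.128]
contact_force: [-1.4, 5.5, 2.5]
gripper_width: 50.3
```

```bash
cat > chk.py <<'E'
import sys
from deck import *
s=arm.read_state();print(indeck(s["position"]),"F",s["contact_force"].round(1),"T",(R.from_quat(s["ee_rot"]).as_matrix().T@s["wrist_torque"]).round(2),s["gripper_width"],s["joints"].round(2),s["clock"])
x=R.from_quat(s["ee_rot"]).as_matrix()[:,0];print("jaw deck ang",np.degrees(np.arctan2(x@ey,x@ex)))
p,d=arm.get_image("wrist")
hsv=cv2.cvtColor(p,cv2.COLOR_BGR2HSV);red=((hsv[...,0]<8)|(hsv[...,0]>172))&(hsv[...,1]>150)&(hsv[...,2]>120)
P=cloud(d.astype(float))-KA;X=np.stack([P@ex,P@ey,P@n],-1);m=red&(np.hypot(X[...,0],X[...,1])<45)&(X[...,2]>29)&(X[...,2]<37)
rc=cv2.minAreaRect(X[m][:,:2].astype(np.float32));bx=cv2.boxPoints(rc);e=max([bx[1]-bx[0],bx[2]-bx[1]],key=np.linalg.norm)
print("bar",m.sum(),np.round(rc[0],1),np.round(rc[1],1),"ang",round(float(np.degrees(np.arctan2(e[1],e[0])))%180,1))
if len(sys.argv)>1: cv2.imwrite(sys.argv[1],p)
E
python3 chk.py pics/w4.png
```

```text
[-0.3  0.5 10.4] F [-1.4  5.5  2.5] T [-1.7  -0.22 -0.26] 50.3307796577921 [-0.03  0.25 -0.54 -0.06 -0.53  0.69] 6.25
jaw deck ang -149.87606447559847
bar 3093 [0.5 0.4] [13.7 70.9] ang 172.6
```

Contact as predicted (bar 7°, force 6 N, torque 0.26). Continue.

>>> move_arm --pt "0 0 0 0 0 4 105" --pt "0 0 0 0 0 8 105" --pt "0 0 0 0 0 12 105" --pt "0 0 0 0 0 16 105" --pt "0 0 0 0 0 20 105" --pt "0 0 0 0 0 24 105" --pt "0 0 0 0 0 28 105" --pt "0 0 0 0 0 28 105"

```text
clock: 7.3
position: [501.6, -167.7, 117.0]
ee_rot: [-0.059, 0.99, 0.003, 0.131]
contact_force: [1.0, -0.2, 0.4]
gripper_width: 49.9
```

```bash
python3 chk.py pics/w5.png
```

```text
[-0.1 -0.3 10.2] F [ 1.  -0.2  0.4] T [0.02 0.52 0.02] 49.85260396270813 [-0.03  0.25 -0.54 -0.06 -0.53  0.2 ] 7.3
jaw deck ang -177.86732282065228
bar 3104 [0.3 0.7] [13.5 71. ] ang 139.2
```

Bar has left the fingers (41°, no torque), possibly still moving. Hold and look.

>>> move_arm --pt "0 0 0 0 0 0 105" --pt "0 0 0 0 0 0 105" --pt "0 0 0 0 0 0 105" --pt "0 0 0 0 0 0 105"

```text
clock: 7.85
position: [501.3, -167.5, 116.5]
ee_rot: [-0.058, 0.99, 0.003, 0.131]
contact_force: [0.8, -0.6, 0.7]
gripper_width: 50.4
```

```bash
python3 chk.py pics/w6.png
```

```text
[-0.5 -0.1  9.8] F [ 0.8 -0.6  0.7] T [-0.04  0.52  0.  ] 50.43579608982628 [-0.03  0.25 -0.54 -0.06 -0.53  0.2 ] 7.85
jaw deck ang -177.935333740157
bar 3055 [0.3 0.3] [13.3 70.9] ang 120.2
```

View pics/w6.png

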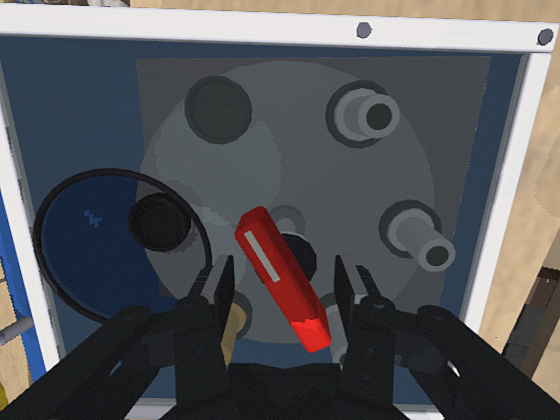

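First click is done: bar at 120.2° (60° clockwise), and brass is now in the left-back place (image 235,325). Second click is the same, but slower, with a check on the way.

>>> move_arm --pt "0 0 0 0 0 5 105" --pt "0 0 0 0 0 10 105" --pt "0 0 0 0 0 15 105" --pt "0 0 0 0 0 20 105" --pt "0 0 0 0 0 24 105" --pt "0 0 0 0 0 28 105" --pt "0 0 0 0 0 32 105" --pt "0 0 0 0 0 35 105" --pt "0 0 0 0 0 38 105" --pt "0 0 0 0 0 41 105" --pt "0 0 0 0 0 44 105" --pt "0 0 0 0 0 47 105" --pt "0 0 0 0 0 47 105"

```text
clock: 9.52
position: [500.9, -167.6, 116.4]
ee_rot: [0.341, 0.931, 0.055, 0.118]
contact_force: [-1.2, -2.4, 0.2]
gripper_width: 50.4
```

```bash
python3 chk.py pics/w7.png
```

```text
[-0.9 -0.2  9.8] F [-1.2 -2.4  0.2] T [ 0.83  0.32 -0.06] 50.435601955289115 [-0.03  0.25 -0.54 -0.06 -0.53 -0.62] 9.525
jaw deck ang 135.092567522229
bar 1143 [0.2 0.2] [13.2 71. ] ang 96.5
```

>>> move_arm --pt "0 0 0 0 0 3 105" --pt "0 0 0 0 0 6 105" --pt "0 0 0 0 0 9 105" --pt "0 0 0 0 0 12 105" --pt "0 0 0 0 0 14 105" --pt "0 0 0 0 0 14 105" --pt "0 0 0 0 0 14 105" --pt "0 0 0 0 0 14 105"

```text
clock: 10.58
position: [501.6, -167.4, 116.7]
ee_rot: [0.452, 0.882, 0.069, 0.111]
contact_force: [-0.2, -0.5, 0.3]
gripper_width: 50.0
```

```bash
python3 chk.py pics/w8.png
```

```text
[-0.2 -0.   9.9] F [-0.2 -0.5  0.3] T [ 0.43  0.27 -0.03] 50.02443313094608 [-0.03  0.25 -0.54 -0.06 -0.53 -0.87] 10.575
jaw deck ang 121.07768407253184
bar 1746 [-0.3  0.4] [71.5 13.7] ang 59.7
```

View pics/w8.png

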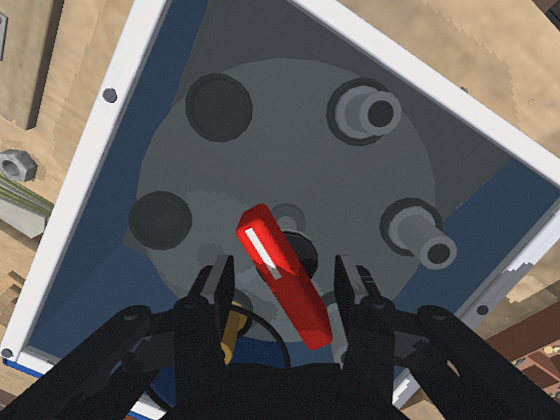

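Second click done: bar at 59.7° (120° clockwise), brass beneath the port ring (230,325). Lift out and go above the port.

```bash
python3 -c "
from deck import *
print(go(deckp(88,0,90),toolR(120)))"
```

```text
(array([-4.55,  7.56, -8.01]), array([ 0. , -0. ,  1.1]), 1.1)
```

>>> move_arm --pt "0 0 -3 0 0 0 105" --pt "0 0 -6 0 0 0 105" --pt "0 0 -8 0 0 0 105" --pt "-1.5 2.5 -8 0 0 1 120" --pt "-3 5 -8 0 0 1 130" --pt "-4.5 7.5 -8 0 0 1 135" --pt "-4.55 7.56 -8 0 0 1 135" --pt "-4.55 7.56 -8 0 0 1 135"

```text
clock: 11.62
position: [564.8, -162.2, 216.0]
ee_rot: [0.46, 0.878, 0.07, 0.109]
contact_force: [0.1, -0.3, -0.1]
gripper_width: 40.5
```

```bash
python3 chk.py pics/w9.png
python3 - <<'E'
from deck import *
print(arm.tip_of("brass_bush_mid","wrist"),arm.tip_of("port","wrist"))
for a in [(88,0,0),(88,0,-10),(88,0,-33)]: print(a,proj("wrist",deckp(*a)))
E
```

```text
[86.9  0.1 89.4] F [ 0.1 -0.3 -0.1] T [ 0.52  0.24 -0.  ] 40.467790120016645 [-0.02  0.22 -0.28 -0.04 -0.81 -0.92] 11.625
jaw deck ang 120.04112617482055
bar 2361 [0.4 0.3] [71.4 14.3] ang 60.5
[{'uv': [285.3, 200.5], 'score': 0.59}] [{'uv': [287.4, 213.4], 'score': 0.98}]
(88, 0, 0) [[284.40684915 211.44167962]]
(88, 0, -10) [[284.38273381 207.59534752]]
(88, 0, -33) [[284.33354488 199.74984424]]
```

View pics/w9.png

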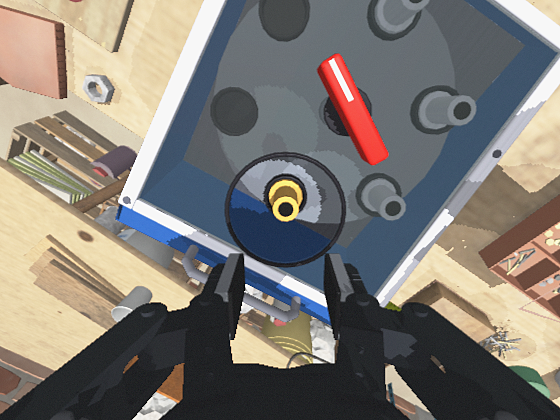

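Brass stands in the middle of the port (top at 286,209), agreeing with the prediction to about 1 mm. I'll check the handle height for gripper clearance before going in.

Run:
```python
from deck import *
p,d=arm.get_image("wrist");P=cloud(d.astype(float))-KA;X=np.stack([P@ex,P@ey,P@n],-1)
for u,v in [(192,262),(220,280),(215,279),(190,255),(286,209),(279,203),(286,197)]:
    print((u,v),X[v-1:v+2,u-1:u+2].reshape(-1,3)[np.argmax(X[v-1:v+2,u-1:u+2,2])].round(1))
m=(X[...,0]>130)&(X[...,0]<200)&(abs(X[...,1])<70)&(d>150)&(X[...,2]<60);print(X[m][:,2].max(),np.percentile(X[m][:,2],[90,99]))
# bush top centre
m=(np.hypot(X[...,0]-88,X[...,1])<16)&(X[...,2]>-13)&(X[...,2]<-7);q=X[m];print(m.sum(),cv2.minEnclosingCircle(q[:,:2].astype(np.float32)),np.median(q[:,2]))
print(go(deckp(88,0,-36),toolR(120)))
```

```text
(192, 262) [157.9 -44.5  13.9]
(220, 280) [ 91.  -28.5 123.8]
(215, 279) [ 97.4 -29.7 114.7]
(190, 255) [156.6 -48.6   8.1]
(286, 209) [87.5  1.1 -8.8]
(279, 203) [86.2 -5.3 -8.7]
(286, 197) [79.9 -2.4 -9.3]
21.79756684667212 [ 9.32152944 20.53701948]
530 ((88.40612030029297, 0.9499735236167908), 11.165156364440918) -9.902194700967964
(array([-0.05,  0.09, 12.6 ]), array([ 0., -0.,  0.]), 0.1)
```

>>> move_arm --pt "0 0.13 4 0 0 0 135" --pt "0 0.13 7.5 0 0 0 135" --pt "0 0.13 9.5 0 0 0 135" --pt "0 0.13 11 0 0 0 135" --pt "0 0.13 12 0 0 0 135" --pt "0 0.13 12.6 0 0 0 135" --pt "0 0.13 12.6 0 0 0 135" --pt "0 0.13 12.6 0 0 0 135"

```text
clock: 12.82
position: [599.5, -158.9, 96.0]
ee_rot: [0.46, 0.878, 0.07, 0.111]
contact_force: [-0.5, 0.1, 0.3]
gripper_width: 40.2
```

```bash
python3 chk.py pics/w10.png 2>&1 | head -3;python3 -c "
from deck import *
p,d=arm.get_image('wrist');cv2.imwrite('pics/w10.png',p)"
```

```text
[ 89.4   0.6 -35.5] F [-0.5  0.1  0.3] T [ 0.47  0.26 -0.02] 40.157217033099045 [-0.01  0.41 -0.35 -0.05 -0.55 -0.92] 12.825
jaw deck ang 120.06609228396962
bar 13947 [2.2 3.3] [65.  14.6] ang 60.5
```

View pics/w10.png

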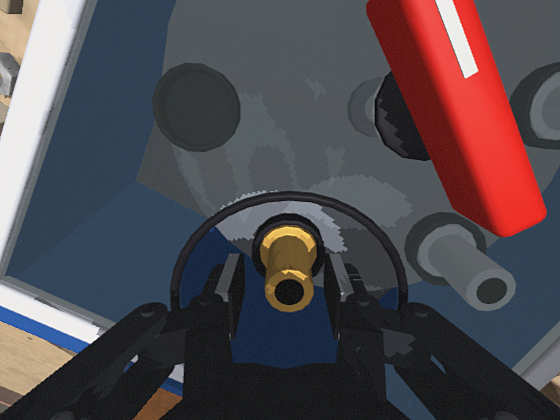

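Fingers straddle the brass bush (289,290), centred in the port. Close.

>>> move_arm --pt "0 0 0 0 0 0 160" --pt "0 0 0 0 0 0 180" --pt "0 0 0 0 0 0 200" --pt "0 0 0 0 0 0 230" --pt "0 0 0 0 0 0 230" --pt "0 0 0 0 0 0 230"

```text
clock: 13.68
position: [598.9, -158.8, 95.5]
ee_rot: [0.46, 0.878, 0.07, 0.11]
contact_force: [-3.5, 1.3, 4.8]
gripper_width: 20.2
```

>>> move_arm --pt "0 0 -0.5 0 0 0 230" --pt "0 0 -1.5 0 0 0 230" --pt "0 0 -3 0 0 0 230" --pt "0 0 -5 0 0 0 230" --pt "0 0 -7.5 0 0 0 230" --pt "0 0 -10 0 0 0 230" --pt "0 0 -12.5 0 0 0 230" --pt "0 0 -14 0 0 0 230" --pt "0 0 -14 0 0 0 230"

```text
clock: 14.8
position: [563.4, -162.0, 232.2]
ee_rot: [0.46, 0.878, 0.071, 0.112]
contact_force: [-0.3, 0.8, -1.6]
gripper_width: 20.1
```

Run:
```python
from deck import *
s=arm.read_state();print(indeck(s["position"]),s["gripper_width"],s["contact_force"],s["joints"].round(2),s["clock"])
p,d=arm.get_image('wrist');cv2.imwrite('pics/w11.png',p)
s2=arm.get_image("side")
cv2.imwrite("pics/s11.png",cv2.resize(s2[0][100:400,200:480],None,fx=2,fy=2))
# upright orientations over tray: tool x yaw?
print(go(np.array([428,220,220.]),R.from_euler('z',114.5,degrees=True).as_matrix()@np.diag([1,-1,-1.])))
```

```text
[ 89.7   0.4 105.4] 20.122774394510547 [-0.26510865  0.76941208 -1.57024761] [-0.02  0.2  -0.26 -0.04 -0.84 -0.93] 14.8
(array([39.  , 10.74, -1.67]), array([13.6,  6.2, 10.1]), 18.1)
```

View pics/w11.png

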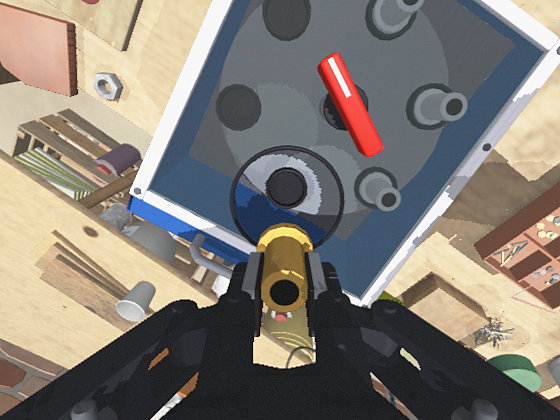

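View pics/s11.png

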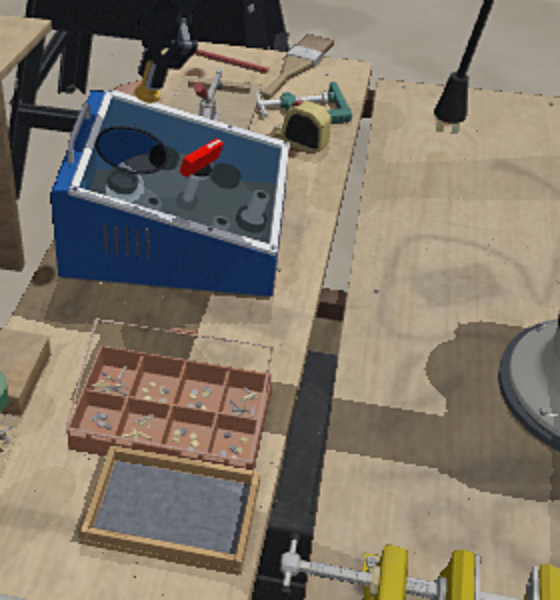

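Brass is held, in line with the fingers and well clear of the port; the steel bushes are still in place. The organiser has a clear upright lid, so I'll carry high.

Run:
```python
from deck import *
U=R.from_euler('z',114.5,degrees=True).as_matrix()@np.diag([1,-1,-1.])
for p in [(563,-162,310),(500,-50,310),(440,120,310),(428,215,310)]: print(p,go(np.array(p,float),U))
```

```text
(563, -162, 310) (array([-1.07,  1.81, -7.74]), array([13.6,  6.2, 10.1]), 18.1)
(500, -50, 310) (array([11.64,  3.16, -9.11]), array([13.6,  6.2, 10.1]), 18.1)
(440, 120, 310) (array([ 28.95,   8.04, -10.28]), array([13.6,  6.2, 10.1]), 18.1)
(428, 215, 310) (array([ 37.44,  12.47, -10.38]), array([13.6,  6.2, 10.1]), 18.1)
```

>>> move_arm --pt "-0.5 0.9 -4 4 2 3 230" --pt "-1 1.8 -7.7 8 4 6 230" --pt "2 2.2 -8.1 11 5 8 230" --pt "6 2.6 -8.6 13.6 6.2 10.1 230" --pt "11 3.1 -9.1 13.6 6.2 10.1 230" --pt "16 4.5 -9.5 13.6 6.2 10.1 230" --pt "21 6 -9.8 13.6 6.2 10.1 230" --pt "25 7 -10 13.6 6.2 10.1 230" --pt "29 8 -10.3 13.6 6.2 10.1 230" --pt "33 10.2 -10.4 13.6 6.2 10.1 230" --pt "36 11.8 -10.4 13.6 6.2 10.1 230" --pt "37.4 12.5 -10.4 13.6 6.2 10.1 230" --pt "37.4 12.5 -10.4 13.6 6.2 10.1 230" --pt "37.4 12.5 -10.4 13.6 6.2 10.1 230"

```text
clock: 16.65
position: [428.7, 213.9, 310.3]
ee_rot: [0.541, 0.841, -0.001, 0.001]
contact_force: [-0.2, -0.9, 0.1]
gripper_width: 20.2
```

Run:
```python
from deck import *
s=arm.read_state();print(s["position"],s["ee_rot"],s["gripper_width"],s["joints"].round(2),s["clock"])
p,d=arm.get_image('wrist');cv2.imwrite('pics/w12.png',p);np.save("w12.npy",d)
t=arm.tip_of("tray_floor","wrist");print(t)
if t: print(onz("wrist",t[0]["uv"],7))
```

```text
[428.65495349 213.94106254 310.34200239] [ 5.40980253e-01  8.41034521e-01 -7.00346049e-04  8.99201140e-04] 20.225204881329745 [ 0.8   0.08 -0.2   0.   -1.29 -1.95] 16.65
[{'uv': [322.8, 185.0], 'score': 0.69}]
[434.05786233 277.74922444   7.        ]
```

View pics/w12.png

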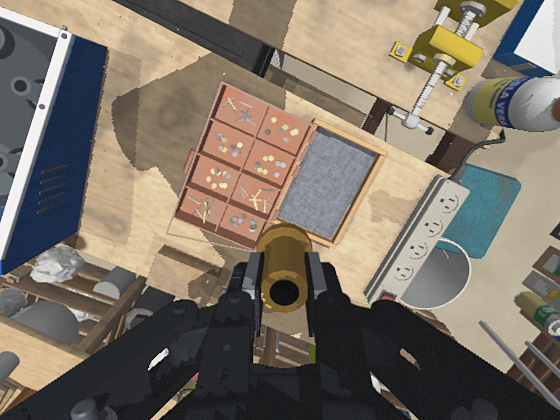

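Tray floor (grey) spans corners of about (318,132), (378,152), (330,242), (278,217). I'll compute its centre.

Run:
```python
from deck import *
d=np.load("w12.npy").astype(float);P=cloud(d)
C=[onz("wrist",c,7) for c in [(316,134),(377,153),(331,242),(279,217)]]
for c in C: print(c.round(1))
print(np.mean(C,0))
m=(P[...,2]>17)&(P[...,2]<27)&(P[...,0]>330)&(P[...,0]<530)&(P[...,1]>200)&(P[...,1]<350)&(d>0)
f=(abs(P[...,2]-7)<4)&(P[...,0]>330)&(P[...,0]<530)&(P[...,1]>200)&(P[...,1]<350)&(d>0)
k,l,st,ce=cv2.connectedComponentsWithStats(f.astype(np.uint8));i=1+np.argmax(st[1:,4]);print(st[i])
q=P[l==i];print(np.median(q[:,2]),cv2.minAreaRect(q[:,:2].astype(np.float32)))
print(P[185,322],P[150,410])
```

```text
[372.4 236.2   7. ]
[360.1 327.1   7. ]
[510.6 330.4   7. ]
[506.4 239.5   7. ]
[437.36026973 283.29443307   7.        ]
[ 277  125  101  115 5982]
9.548588770863404 ((433.39373779296875, 279.6517333984375), (146.64683532714844, 95.32708740234375), 0.5210267305374146)
[433.94652098 275.92536585  10.54100765] [ 290.86612536  761.90110624 -941.87525648]
```

>>> move_arm --pt "3 1.5 0 0 0 0 230" --pt "5.79 3.12 2 0 0 0 230" --pt "5.79 3.12 7 0 0 0 230" --pt "5.79 3.12 12 0 0 0 230" --pt "5.79 3.12 17 0 0 0 230" --pt "5.79 3.12 21 0 0 0 230" --pt "5.79 3.12 24 0 0 0 230" --pt "5.79 3.12 26 0 0 0 230" --pt "5.79 3.12 27 0 0 0 230" --pt "5.79 3.12 27.5 0 0 0 230" --pt "5.79 3.12 27.5 0 0 0 230" --pt "5.79 3.12 27.5 0 0 0 230"

```text
clock: 18.25
position: [433.8, 280.4, 36.5]
ee_rot: [0.541, 0.841, 0.001, 0.001]
contact_force: [-0.4, -0.3, 0.4]
gripper_width: 19.9
```

Run:
```python
from deck import *
s=arm.read_state();print(s["position"],s["ee_rot"],s["gripper_width"],s["contact_force"])
p,d=arm.get_image('wrist');cv2.imwrite('pics/w13.png',p)
p,d=arm.get_image('side');cv2.imwrite('pics/s13.png',cv2.resize(p[290:400,220:350],None,fx=5,fy=5,interpolation=3))
```

```text
[433.82917835 280.41349276  36.45570841] [5.40607962e-01 8.41273548e-01 7.25289958e-04 1.14977254e-03] 19.942352804533694 [-0.41578567 -0.28724321  0.38354396]
```

View pics/w13.png

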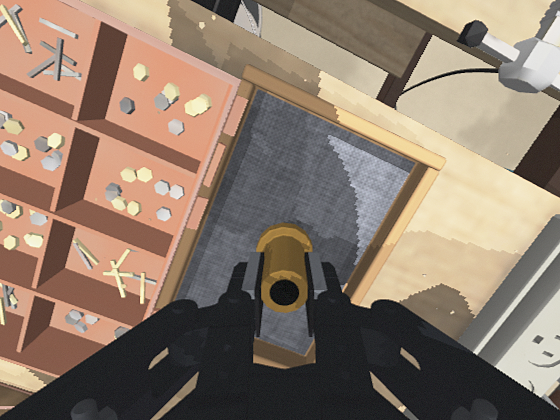

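View pics/s13.png

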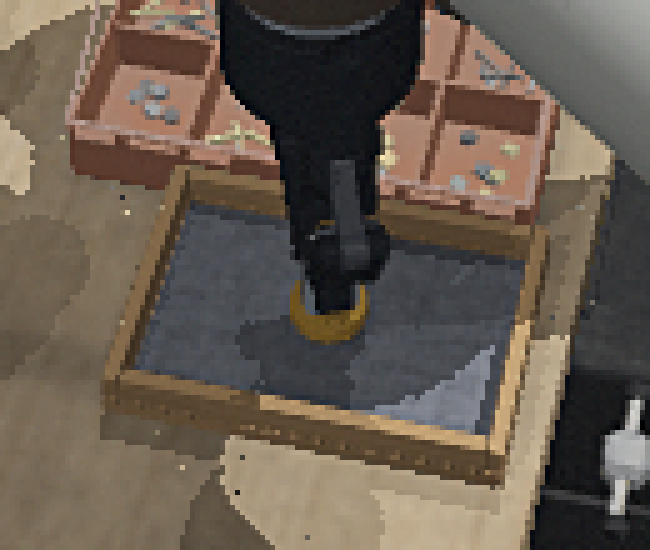

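Bush is over mid-tray, a few mm above the floor (foot at crop 328,320). I'll lower it in small steps until touch.

>>> move_arm --pt "0 0 0.3 0 0 0 230" --pt "0 0 0.5 0 0 0 230" --pt "0 0 0.65 0 0 0 230" --pt "0 0 0.7 0 0 0 230" --pt "0 0 0.7 0 0 0 230"

```text
clock: 18.98
position: [433.4, 280.0, 28.6]
ee_rot: [0.541, 0.841, -0.0, 0.001]
contact_force: [1.5, 0.4, -0.1]
gripper_width: 20.0
```

>>> move_arm --pt "0 0 0.1 0 0 0 230" --pt "0 0 0.1 0 0 0 230" --pt "0 0 0.1 0 0 0 230"

```text
clock: 19.35
position: [433.5, 280.1, 28.5]
ee_rot: [0.541, 0.841, 0.0, 0.001]
contact_force: [-2.0, -0.4, 5.4]
gripper_width: 19.9
```

Floor contact (5 N). Release gently and rise.

>>> move_arm --pt "0 0 0.05 0 0 0 180" --pt "0 0 0.05 0 0 0 165" --pt "0 0 0.05 0 0 0 150" --pt "0 0 0.05 0 0 0 135" --pt "0 0 0.05 0 0 0 125" --pt "0 0 0.05 0 0 0 125" --pt "0 0 -1.5 0 0 0 125" --pt "0 0 -4 0 0 0 125" --pt "0 0 -8 0 0 0 125" --pt "0 0 -12 0 0 0 125" --pt "0 0 -16 0 0 0 125" --pt "0 0 -16 0 0 0 125"

```text
clock: 20.85
position: [434.6, 281.7, 191.2]
ee_rot: [0.54, 0.841, 0.004, 0.002]
contact_force: [-0.8, 1.1, 0.1]
gripper_width: 43.4
```

Run:
```python
from deck import *
s=arm.read_state();print(s["position"],s["gripper_width"],s["contact_force"],s["clock"])
p,d=arm.get_image('wrist');cv2.imwrite('pics/w14.png',p)
P=cloud(d.astype(float));m=(np.hypot(P[...,0]-433,P[...,1]-280)<30)&(P[...,2]>45)&(P[...,2]<65)
print(m.sum(),cv2.minEnclosingCircle(P[m][:,:2].astype(np.float32)),np.percentile(P[m][:,2],[5,50,95]))
p,d=arm.get_image('side');cv2.imwrite('pics/s14.png',cv2.resize(p[120:400,210:360],None,fx=2.1,fy=2.1,interpolation=3))
```

```text
[434.60850738 281.65034133 191.23055127] 43.381083012888816 [-0.76081162  1.13923548  0.06525614] 20.85
438 ((431.29888916015625, 277.5333251953125), 10.939270973205566) [49.40252925 52.3218774  53.47719649]
```

View pics/w14.png

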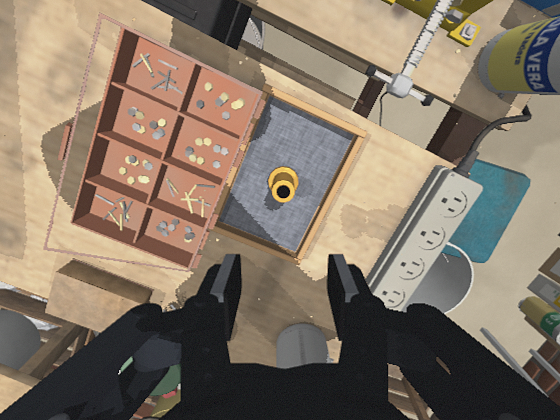

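View pics/s14.png

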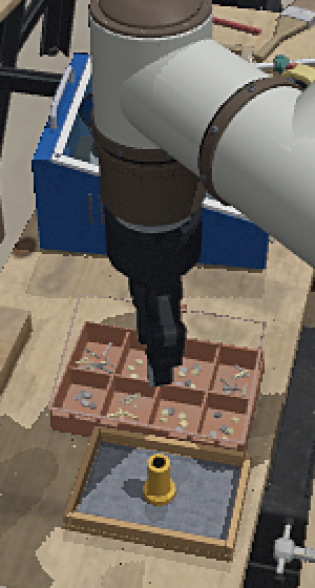

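The brass bush stands upright in mid-tray (wrist px 284,185; top z ≈ 52 mm, near the nominal 53), and the gripper is clear. Handing in.

```bash
python3 -c "
from bench import arm
print(arm.job_done())"
```

```text
the job is handed in; nothing more can be done
None
```

I counted two clicks to the port, pushed the knob exactly two clicks clockwise, and set the brass bush upright in the middle of the wooden tray. The job is handed in, and it reported no verdict.

- **Clicks:** I pushed the knob with the open fingers and never gripped it. The bar ended 120° round, reading 60.1° and then 60.5° per click. Contact forces I read were about 6 N.
- **Pick:** The bush measured within about 1.5 mm of the port centre before I gripped it and lifted it square to the deck. After the lift, the wrist picture showed the three steel bushes still in their cups.
- **Placing:** I lowered the bush until it touched the tray floor at about 5 N, then released and rose clear. My last check has it at about x 431, y 278, with its top at 52 mm (53 mm expected) and the tray centre at about x 433, y 280. The clock read about 21 s.

**Disagreements:** Two wrist views of the knob differed by 2.6 mm, which I put down to camera calibration and corrected for. The gripper read 20 mm on the 22 mm bush body.

**Not re-measured:** I did not measure the tape measure, jar or sanding block at the end. My route kept well clear of them.

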